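Turn a grooved sign rail groove-up and lay it in the gluing rest

TASK

The round top rail of the hanging sign lies on the bench with its board groove facing the wrong way. Roll it along the bench until the groove faces straight up, then pick it up without letting it turn, lower it centred into both V-blocks of the gluing rest with the groove still straight up, and let go only once it lies in them. Leave the sanding block, jar, brush and pail where they are.

Things in the scene. Friction and masses are not known exactly. Their poses are not given: they have to be found in the camera images.
- rail: Round wooden rail, stained dark with pale ends, 36 mm diameter, 280 mm long, about 0.2 kg, loose on the bench; it rolls readily but stops soon when let go. One groove, 8 mm wide and 9 mm deep, pale raw wood, runs along its whole length. Origin on its axis at mid-length (18 mm above the bench as it lies), x along its axis; its y and z axes turn with it but start at any angle to the groove (use groove for that).
- groove (a point): Same point as the rail's origin (on the axis, mid-length), turning with the rail: x along the rail's axis, z pointing from the axis straight out through the groove's mouth. At the start z points at least about 45 degrees away from up, to either side or underneath.
- rest: Gluing rest, screwed to the bench: plywood base board 250 x 100 x 12 mm with two pale pine V-blocks, each 30 mm thick along x and 80 mm wide along y, centred 85 mm either side of the middle (140 mm clear between them). Block tops 52 mm above the bench; each has a right-angled V across its width, 56 mm wide at the top, its bottom 24 mm above the bench, running along x. Origin at the middle of the underside, x along the line in which the rail is to lie, z up.
- seat (a point): Where the middle of the rail's axis is when it lies centred in both V-blocks: above the middle of the rest, 49.5 mm above the bench; x along the line of the V's.
- block: Bystander: cork sanding block wrapped in sandpaper, 105 x 65 x 36 mm, origin at the middle of its underside.
- jar: Bystander: closed glass jar, 72 mm diameter, 85 mm high, origin at the middle of its underside.
- brush: Bystander: flat paintbrush, 210 mm long, lying, origin under its middle.
- pail: Bystander: small galvanised pail with pens and pencils, 100 mm diameter, 96 mm high (pens to 170 mm), origin at the middle of its underside.

How it is judged:
On the way, in this order (a step that is already met when the one before it is completed fails the run):
1. the rail, lying on the bench, has been rolled until its groove faces up (within 12 degrees) (angle between groove's own z axis and vertical below 0.21 rad and height (world z) of rail below 0.0205 m and angular speed of rail below 0.5 rad/s), for 0.2 s.
2. the rail is lifted clear of the bench in the fingers (height (world z) of rail above 0.07 m and contact force between the fingers and rail above 1 N), for 0.1 s.
3. the rail is lowered into the V-blocks while still held (horizontal distance between groove and seat below 0.025 m and z of groove in the frame of seat below 0.006 m and contact force between the fingers and rail above 1 N), for 0.1 s.
At the end, for the whole second after the job is handed in: The rail lies at rest in both V-blocks (its axis within 3 mm in height, 4 mm sideways and 3 degrees of the seated line), centred along them within 25 mm, its groove facing up within 15 degrees (angle between groove's own z axis and vertical below 0.26 rad and angle between the x axis of groove and the x axis of seat, either way round below 0.05 rad and z of groove in the frame of seat between -0.003 and 0.003 m and y of groove in the frame of seat between -0.004 and 0.004 m and x of groove in the frame of seat between -0.025 and 0.025 m and linear speed of rail below 0.02 m/s); the robot touches nothing.
It fails at once if a bystander is shoved (30 mm) or knocked over (distance of any of block, jar, brush, pail from where it was at the start of the episode above 0.03 m or angle between any of jar, pail's own z axis and vertical above 0.5 rad).
It also fails if it takes over 69 s, if anything falls off the work surface, if the arm or the gripper's body presses on something with over 40 N, if the wrist force passes 120 N, or if a joint passes its speed limit or range.

ROBOT

A 6-joint arm with a two-finger parallel gripper is mounted at the origin on the work surface. World frame = base frame: x ahead of the robot, y to its left, z up, the work surface at z = 0. Lengths are in m, angles in rad, forces in N, time in s.
With the tool pointing down it reaches from about 0.3 to 0.75 m from the base axis. Payload 8.5 kg.
Tool frame: the origin (TCP) lies at the very end of the fingers, on their centre line; the grasp point (between the pads) lies 19 mm behind it; z points along the fingers, y is the direction in which the jaws open and shut (so a half turn about z gives the same grasp; the last joint's range is limited). The gripper opens to 85 mm and grips with 20 to 120 N. Pads are 22 mm wide; open, the fingers measure 114 mm over their backs; the gripper's body (76 mm by 85 mm) begins 54 mm behind the grasp point. The pads swing forward as they close: fully open they stand 13 mm farther back than shut.
Start: joints at [1.062, 0.381, 1.297, -0, 1.464, -0.215], TCP at [0.159, 0.526, 0.231] pointing down, gripper open.
Joint ranges: [-3.11, 3.11], [-0.89, 2.33], [0.22, 2.48], [-1.42, 4.56], [0.17, 2.85], [-2.88, 2.88]. Speed limits (rad/s): [2.39, 2.39, 3.14, 3.14, 3.14, 3.14].

INTERFACE

Orientations are given as a rotation vector (axis times angle).
In Python, from station import bot gives the robot as it stands. Calls block until the motion is done:
- bot.move_pose(position, orientation): joint-space move of the TCP to a pose.
- bot.move_straight(position, rotation=None, rate=0.15, f_stop=None): straight line of the TCP; rotation=None keeps the orientation; rate is the mean speed in m/s. With f_stop (N) it stops when the force on the tool has changed by that much, and returns True; else False.
- bot.move_j(angles): joint-space move.
- bot.command_gripper(opening, grasp_force=None): finger opening in m; grasp_force is the grip in N (None keeps the last); returns when the fingers have stopped.
- bot.sleep(seconds).
- bot.solve_ik(position, orientation): joint angles nearest the present ones, or None.
- bot.read_state(): the state.
- bot.snapshot(name): name is "side" or "top" or "wrist"; returns a dict with "img" (400x640x3 uint8, blue, green, red), "range_z" (400x640 float32, m along the optical axis (not along the pixel's ray), 0 where there is no reading), "fx", "fy", "cx", "cy" (pixels), "world_from_camera" (4x4, takes a point from camera to world coordinates). Camera axes: x right, y up, looking along -z (the intrinsics and any distortion apply to the point x, -y, -z); pixel columns grow to the right and rows downward; lengths in m; the calibration is good to about 2 mm. A picture is of the moment at which its call begins.
A pose or a line that the arm cannot do raises bot.MotionError and nothing moves.
- bot.job_done(): hands the job in, once; it reports no verdict.
The state is a dict: "clock": time; "q": joint angles; "dq": joint speeds; "joint_torque": joint torques, N m; "position": TCP position; "orientation": TCP orientation; "ft_force": force on the tool from outside, world axes, zero at the start; "ft_torque": the same for the moment, N m; "gripper_width": finger opening in m.
Only numpy, scipy, OpenCV 4.12 (cv2) and the standard library are available. Lean on these libraries where they do the work, as an engineer would, in place of code of your own. Each camera call takes 0.05 s, during which the arm holds its last target.

## Working session

There is one attempt and no reset: what is moved stays moved. The work goes in short steps, each a Python script; the robot and the scene stay as the last script left them, time stands still between calls to the robot, and variables do not carry over. Pictures are saved under pics/ and viewed, and the job is handed in when it is done.

```bash
mkdir -p pics; ls
cat > h.py <<'E'
import numpy as np, cv2, pickle
from station import bot
def shot(name,fn):
    s=bot.snapshot(name); cv2.imwrite('pics/'+fn+'.png',s['img']); pickle.dump(s,open('pics/'+fn+'.pkl','wb')); return s
def load(fn): return pickle.load(open('pics/'+fn+'.pkl','rb'))
def pt(s,u,v,z=None):
    d=np.array([(u-s['cx'])/s['fx'],-(v-s['cy'])/s['fy'],-1.0])
    T=s['world_from_camera']
    if z is None:
        r=s['range_z'][int(round(v)),int(round(u))]
        return T[:3,:3]@(d*r)+T[:3,3]
    w=T[:3,:3]@d; k=(z-T[2,3])/w[2]; return T[:3,3]+k*w
def crop(fn,out,x0,y0,x1,y1,k):
    im=cv2.imread('pics/'+fn+'.png')[y0:y1,x0:x1]; cv2.imwrite('pics/'+out+'.png',cv2.resize(im,None,fx=k,fy=k,interpolation=cv2.INTER_CUBIC))
E
python3 - <<'E'
from h import *
for n in ['side','top','wrist']:
    s=shot(n,n+'0'); print(n,s['fx'],s['cx'],s['cy'],s['world_from_camera'].round(3).tolist(),[k for k in s])
st=bot.read_state();print(st['clock'],st['position'],st['orientation'],st['gripper_width'])
E
```

```text
pics
side 454.41429815836534 321.8263893945763 202.10294830041647 [[0.84, 0.296, -0.455, -0.15], [-0.542, 0.435, -0.719, -0.949], [-0.015, 0.85, 0.526, 0.751], [0.0, 0.0, 0.0, 1.0]] ['img', 'range_z', 'fx', 'fy', 'cx', 'cy', 'world_from_camera']
top 493.1019564683802 318.95880815478756 203.13804871694495 [[-0.05, 0.976, -0.212, 0.151], [-0.999, -0.047, 0.017, -0.019], [0.006, 0.213, 0.977, 1.468], [0.0, 0.0, 0.0, 1.0]] ['img', 'range_z', 'fx', 'fy', 'cx', 'cy', 'world_from_camera']
wrist 318.9424071866387 321.74872767949375 199.8876413016114 [[0.29, -0.92, -0.263, 0.093], [0.957, 0.279, 0.08, 0.547], [-0.001, -0.275, 0.961, 0.374], [0.0, 0.0, 0.0, 1.0]] ['img', 'range_z', 'fx', 'fy', 'cx', 'cy', 'world_from_camera']
0.15 [0.15916944 0.52624108 0.23084943] [-4.59819765e-01 -3.10734436e+00  1.65778992e-03] 0.08539368937077021
```

View pics/side0.png

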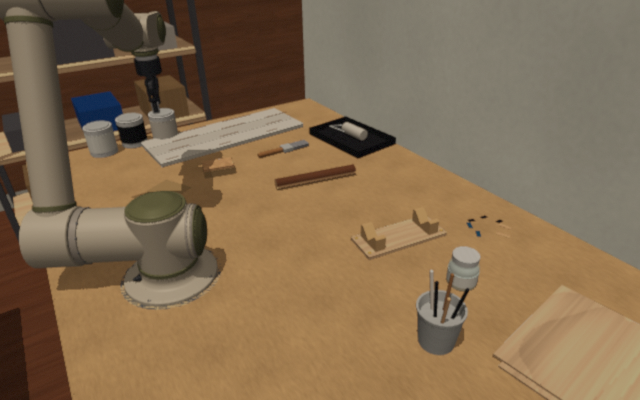

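View pics/top0.png

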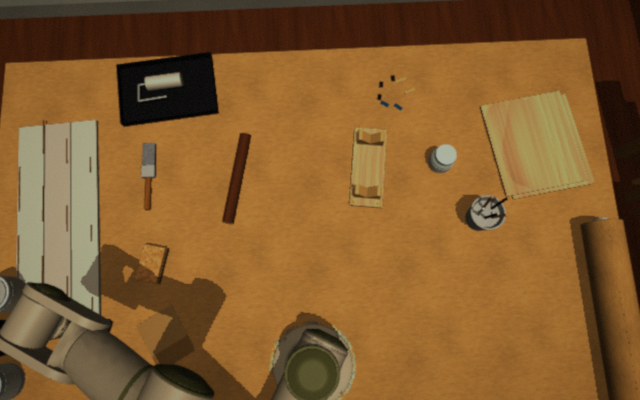

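View pics/wrist0.png

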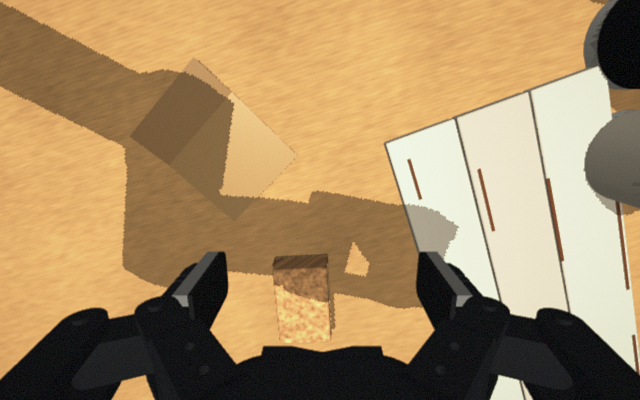

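The side and top views show the rail lying free. In the top view its ends are near (245,134) and (229,222), and the rest is at about (368,167). The groove isn't visible yet, so I'll measure and enlarge.

Run:
```python
from h import *
t=load('top0');s=load('side0')
for uv in [(245,134),(229,222)]: print('rail',pt(t,*uv,z=0.018).round(4))
for uv in [(354,129),(386,129),(383,207),(349,206)]: print('rest',pt(t,*uv,z=0.012).round(4))
for uv in [(148,143),(148,209),(153,262),(443,158),(487,213)]: print('by',pt(t,*uv,z=0.02).round(3))
crop('side0','s1',260,150,370,200,7); crop('top0','t1',200,120,400,220,4)
```

```text
rail [0.696  0.1746 0.018 ]
rail [0.4212 0.2271 0.018 ]
rest [ 0.6986 -0.1649  0.012 ]
rest [ 0.6939 -0.2649  0.012 ]
rest [ 0.4458 -0.2363  0.012 ]
rest [ 0.4539 -0.1339  0.012 ]
by [0.68  0.473 0.02 ]
by [0.472 0.468 0.02 ]
by [0.313 0.45  0.02 ]
by [ 0.589 -0.431  0.02 ]
by [ 0.411 -0.545  0.02 ]
```

View pics/s1.png

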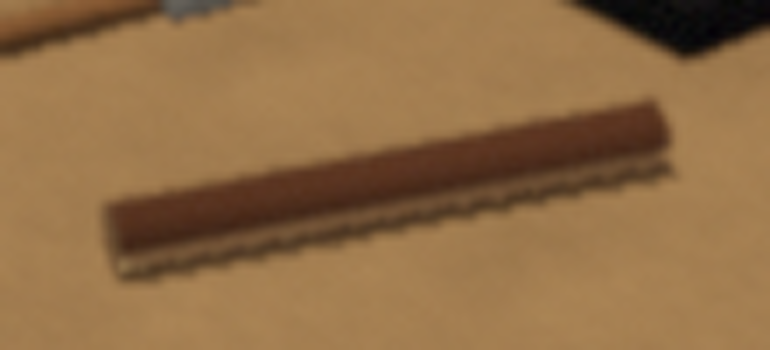

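View pics/t1.png

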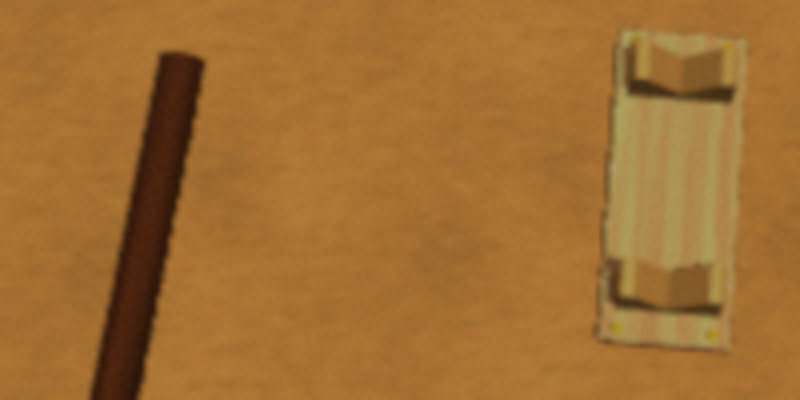

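The side crop shows the pale groove on the rail's -y side, low down, roughly 100–110° from up. Rolling toward +y should bring it up, and the brush is far enough away. Next I'll get a closer look with the wrist camera, with the jaws set along the rail.

```bash
cat >> h.py <<'E'
from scipy.spatial.transform import Rotation as Rn
def down(xdir):
    x=np.array([xdir[0],xdir[1],0.]);x/=np.linalg.norm(x);z=np.array([0,0,-1.]);y=np.cross(z,x)
    return Rn.from_matrix(np.c_[x,y,z]).as_rotvec()
E
python3 - <<'E'
from h import *
c=np.array([.5586,.2009]);u=np.array([.2748,-.0525]);u/=np.linalg.norm(u);n=np.array([-u[1],u[0]]);print(n)
for s in (-1,1):
  for d in(-.07,.07):
    p=np.r_[c+n*d,0.02]; print(s,d,bot.solve_ik(p,down(s*n)))
  print('grasp',bot.solve_ik(np.r_[c,0.02],down(s*u)),bot.solve_ik([.573,-.2,0.05],down(s*u)))
p=np.r_[c-n*.10,0.13]
bot.move_pose(p,down(-n)); s=shot('wrist','w1'); print(bot.read_state()['clock'],bot.read_state()['position'],s['world_from_camera'].round(3).tolist())
shot('side','s2')
crop('s2','s2c',260,150,370,200,7)
E
```

```text
[0.1876541  0.98223517]
-1 -0.07 None
-1 0.07 [ 2.53742637e-01  7.28456076e-01  1.32246575e+00 -4.44089210e-16
  1.09067083e+00 -2.69907675e+00]
grasp [ 0.14599388  0.67734083  1.44330134  0.          1.02095049 -1.23602917] [-5.30656319e-01  6.55147007e-01  1.37739131e+00 -4.44089210e-16
  1.10905434e+00 -1.91267938e+00]
1 -0.07 [ 2.67624534e-02  6.36456506e-01  1.54064576e+00 -8.88178420e-16
  9.64490383e-01  2.15535724e-01]
1 0.07 [ 2.53742637e-01  7.28456076e-01  1.32246575e+00 -8.88178420e-16
  1.09067083e+00  4.42515908e-01]
grasp [0.14599388 0.67734083 1.44330134 0.         1.02095049 1.90556348] [-0.53065632  0.65514701  1.37739131  0.          1.10905434  1.22891328]Traceback (most recent call last):
  File "<stdin>", line 8, in <module>
station.MotionError: the arm cannot take that pose within its joint ranges
```

```bash
cat >> h.py <<'E'
c=np.array([.5586,.2009]);u=np.array([.2748,-.0525]);u/=np.linalg.norm(u);n=np.array([-u[1],u[0]])
E
python3 - <<'E'
from h import *
bot.move_pose(np.r_[c-n*.065,0.08],down(n))
bot.move_straight(np.r_[c-n*.065,0.008],rate=0.1)
f0=bot.read_state()['ft_force']
print(bot.move_straight(np.r_[c-n*.020,0.008],rate=0.04,f_stop=15))
print(bot.read_state()['ft_force']-f0,bot.read_state()['position'],bot.read_state()['clock'])
shot('wrist','w1');shot('side','s2');shot('top','t2')
crop('s2','s2c',260,150,370,200,7);crop('t2','t2c',180,110,300,230,5)
E
```

```text
False
[-1.04422094 -3.97410084  6.90101374] [0.55547023 0.18095727 0.00885785] 4.3417
```

View pics/w1.png

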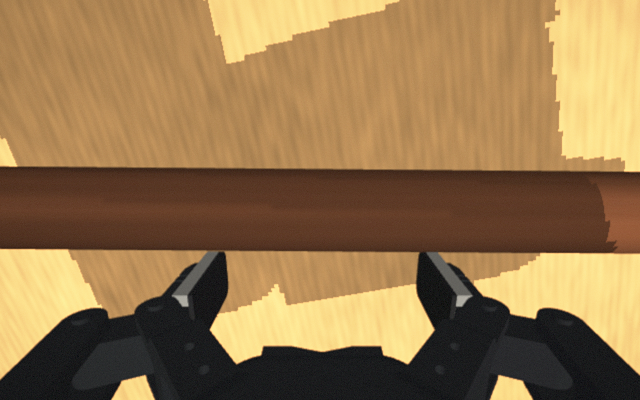

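View pics/s2c.png

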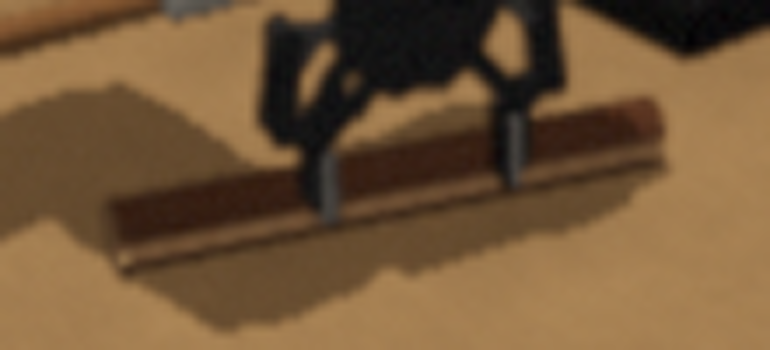

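The wrist view shows the rail (rows 168–252) touching both fingers, with no groove on top yet. In the side crop the pale strip is still low on the near side. I'll push on and watch it.

Run:
```python
from h import *
print(bot.move_straight(np.r_[c-n*.005,0.008],rate=0.04,f_stop=20))
print(bot.read_state()['ft_force'],bot.read_state()['position'],bot.read_state()['clock'])
shot('wrist','w3');shot('side','s3');shot('top','t3')
crop('s3','s3c',260,150,370,200,7);crop('t3','t3c',180,110,300,230,5)
for f in ['t2','t3']:
  s=load(f)
```

```text
False
[-0.63005775 -4.34331832  7.23844387] [0.55857573 0.19572244 0.00900827] 5.0167
```

View pics/w3.png

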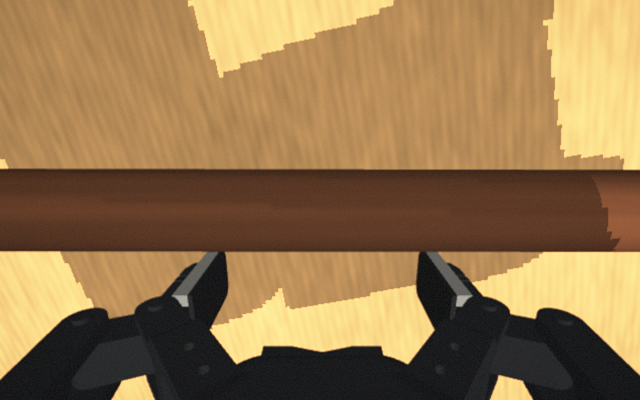

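View pics/s3c.png

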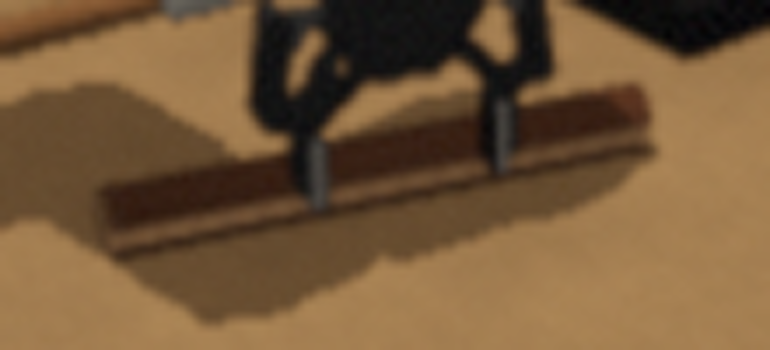

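The groove stayed low, so the rail slid because finger friction jams the roll. I'll use strokes at 45° (forward and up equally), which match the rolling motion of the near flank.

```bash
cat >> h.py <<'E'
def stroke(d0,adv,z0=0.004,up=None,rate=0.03,back=0.012):
    """d0: TCP offset along n where the contact is; """
    up=adv if up is None else up
    bot.move_straight(np.r_[c+n*(d0-back),0.03 if 0 else bot.read_state()['position'][2]],rate=0.1)
    bot.move_straight(np.r_[c+n*(d0-back),z0],rate=0.08)
    bot.move_straight(np.r_[c+n*d0,z0],rate=0.05)
    bot.move_straight(np.r_[c+n*(d0+adv),z0+up],rate=rate)
    st=bot.read_state(); print(st['ft_force'],st['position'],st['clock'])
E
python3 - <<'E'
from h import *
p=bot.read_state()['position'][:2]; print((p-c)@n,(p-c)@u)
stroke(-.005,.012)
shot('wrist','w4');shot('side','s4');shot('top','t4')
crop('s4','s4c',260,150,370,200,7)
E
```

```text
-0.005189377227463317 0.0009504032833830342
[0.1752327  0.03295409 0.476943  ] [0.55981247 0.20775887 0.0159428 ] 6.7917
```

View pics/w4.png

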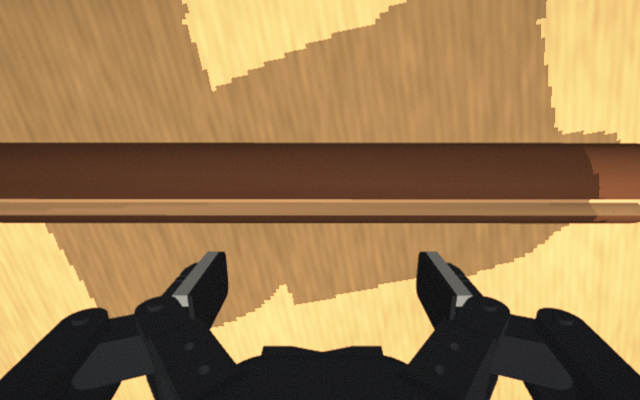

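View pics/s4c.png

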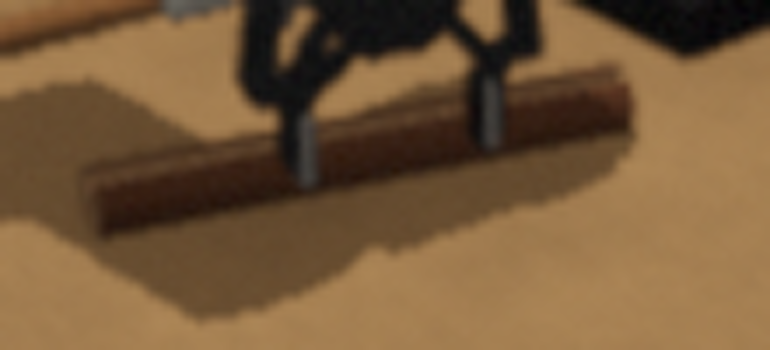

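The roll worked: the groove now shows in the wrist view at rows about 199–216, with the rail spanning rows 143–222. Next I'll compute its angle.

```bash
cat >> h.py <<'E'
from scipy.optimize import least_squares
def railfit(s,edges_far,edges_near,g_far,g_near,uv_axis=None,R=.018):
    """lists of pixels on silhouette far/near edges, groove lips. Fit axis line (z=R) and groove lips angle"""
    T=s['world_from_camera'];C=T[:3,3]
    def ray(u,v):
        w=T[:3,:3]@np.array([(u-s['cx'])/s['fx'],-(v-s['cy'])/s['fy'],-1.]);return w/np.linalg.norm(w)
    def sd(p,th,d,w):
        # signed distance axis line to ray
        a=np.array([np.cos(th),np.sin(th),0]);m=np.cross(a,w);m/=np.linalg.norm(m)
        return (np.array([p*-np.sin(th0)+c[0],p*np.cos(th0)+c[1],R])-C)@m
    th0=np.arctan2(u[1],u[0])
    F=[ray(*e) for e in edges_far];N=[ray(*e) for e in edges_near]
    def res(x):
        a=[sd(x[0],x[1],0,w) for w in F];b=[sd(x[0],x[1],0,w) for w in N]
        sg=np.sign(np.mean(a)-np.mean(b))
        return np.r_[np.array(a)-sg*R,np.array(b)+sg*R]
    r=least_squares(res,[0,th0]); off,th=r.x
    print('axis off along n (mm)',off*1e3,'yaw deg',np.degrees(th),'resid mm',(r.fun*1e3).round(2))
    a=np.array([np.cos(th),np.sin(th),0]);m=np.array([-a[1],a[0],0]);O=np.r_[c+n*off,R]
    for nm,L in(('far',g_far),('near',g_near)):
        for e in L:
            w=ray(*e);o=np.array([(C-O)@m,C[2]-R]);d=np.array([w@m,w[2]])
            A=d@d;B=o@d;Q=o@o-R*R;D=B*B-A*Q
            k=(-B-np.sqrt(max(D,0)))/A;q=o+k*d
            print(nm,e,'angle from up, + toward n: %.1f'%np.degrees(np.arctan2(q[0],q[1])))
    return O,th
E
python3 - <<'E'
from h import *
s=load('w4')
im=s['img'].astype(int).sum(2)
for x in(30,200,320,440,560):print(x,[(y,im[y,x]) for y in range(138,228)if abs(im[y+1,x]-im[y-1,x])>60])
E
```

```text
30 [(141, np.int64(398)), (142, np.int64(306)), (143, np.int64(158)), (197, np.int64(181)), (198, np.int64(249)), (199, np.int64(401)), (201, np.int64(449)), (202, np.int64(399)), (214, np.int64(345)), (215, np.int64(251)), (216, np.int64(164)), (221, np.int64(137)), (222, np.int64(256)), (223, np.int64(540)), (224, np.int64(612))]
200 [(141, np.int64(389)), (142, np.int64(291)), (143, np.int64(158)), (198, np.int64(208)), (199, np.int64(409)), (200, np.int64(481)), (201, np.int64(471)), (202, np.int64(405)), (214, np.int64(370)), (215, np.int64(273)), (216, np.int64(163)), (222, np.int64(169)), (223, np.int64(337)), (224, np.int64(419))]
320 [(141, np.int64(419)), (142, np.int64(336)), (143, np.int64(220)), (144, np.int64(139)), (198, np.int64(219)), (199, np.int64(402)), (200, np.int64(481)), (201, np.int64(479)), (202, np.int64(411)), (214, np.int64(365)), (215, np.int64(266)), (216, np.int64(161)), (222, np.int64(168)), (223, np.int64(321)), (224, np.int64(387))]
440 [(141, np.int64(422)), (142, np.int64(337)), (143, np.int64(202)), (144, np.int64(127)), (198, np.int64(201)), (199, np.int64(336)), (200, np.int64(441)), (202, np.int64(415)), (214, np.int64(350)), (215, np.int64(260)), (216, np.int64(166)), (222, np.int64(167)), (223, np.int64(336)), (224, np.int64(412))]
560 [(141, np.int64(428)), (142, np.int64(343)), (143, np.int64(202)), (144, np.int64(121)), (198, np.int64(197)), (199, np.int64(334)), (200, np.int64(418)), (202, np.int64(391)), (203, np.int64(323)), (214, np.int64(359)), (215, np.int64(290)), (216, np.int64(202)), (222, np.int64(151)), (223, np.int64(295)), (224, np.int64(409))]
```

Run:
```python
from h import *
s=load('w4'); X=(30,200,440,560)
O,th=railfit(s,[(30,142.3),(200,142.3),(440,142.6),(560,142.6)],[(x,222.8) for x in X],[(320,198.7)],[(320,215.3)])
print(O, bot.read_state()['position'])
```

```text
axis off along n (mm) 44.993504948114655 yaw deg -10.861805483401831 resid mm [-0.01 -0.05  0.04  0.01  0.03  0.01 -0.01 -0.02]
far (320, 198.7) angle from up, + toward n: -7.7
near (320, 215.3) angle from up, + toward n: -35.7
[0.56704322 0.2450942  0.018     ] [0.55983318 0.20766336 0.01585801]
```

Run:
```python
from h import *
s=load('w3'); im=s['img'].astype(int).sum(2)
for x in(100,320,560):print(x,[(y,im[y,x]) for y in list(range(164,175))+list(range(244,256))if abs(im[y+1,x]-im[y-1,x])>60])
X=(100,320,540)
railfit(s,[(x,169.2) for x in X],[(x,251) for x in X],[],[])
```

```text
100 [(167, np.int64(425)), (168, np.int64(337)), (169, np.int64(194)), (170, np.int64(131)), (250, np.int64(141)), (251, np.int64(306)), (252, np.int64(412))]
320 [(168, np.int64(361)), (169, np.int64(238)), (170, np.int64(141)), (250, np.int64(166)), (251, np.int64(242)), (252, np.int64(371))]
560 [(168, np.int64(410)), (169, np.int64(315)), (170, np.int64(153)), (250, np.int64(141)), (251, np.int64(276)), (252, np.int64(583))]
axis off along n (mm) 22.314761770051334 yaw deg -10.887514593097253 resid mm [ 0.17  0.13  0.09 -0.19 -0.14 -0.1 ]
```

The contact offset is 27.5 mm. The groove is at −21.7°, so the rail needs 6.8 mm more roll, and the last stroke coasted about 10 mm. I'll make a slow, short stroke next.

```bash
cat >> h.py <<'E'
def auto(fn,x0=30,x1=610):
    s=load(fn); im=cv2.GaussianBlur(s['img'],(1,5),0).astype(float).sum(2)
    cols=[60,150,240,320,400,480,550]; far=[];near=[];gf=[];gn=[]
    return s
def prof(fn,cols=(30,150,320,440,560),a=60,b=330,th=60):
    s=load(fn); im=s['img'].astype(int).sum(2)
    for x in cols: print(x,[(y,int(im[y,x])) for y in range(a,b) if abs(im[y+1,x]-im[y-1,x])>th])
E
python3 - <<'E'
from h import *
stroke(.0165,.0045,z0=0.005,rate=0.01,back=.006)
bot.sleep(0.3)
shot('wrist','w5');prof('w5',(30,320,560),100,250)
E
```

```text
[ 1.06792661 -0.77973532 -0.44298863] [0.5625081  0.22150606 0.00947593] 8.525
30 [(145, 413), (146, 329), (147, 197), (148, 115), (173, 238), (175, 293), (176, 347), (177, 447), (193, 495), (194, 412), (195, 259), (196, 196), (229, 174), (230, 425), (231, 579)]
320 [(146, 381), (147, 245), (148, 129), (173, 222), (174, 272), (175, 297), (176, 335), (177, 442), (193, 515), (194, 423), (195, 277), (196, 196), (229, 162), (230, 246), (231, 371)]
560 [(123, 585), (124, 505), (125, 407), (146, 356), (147, 231), (148, 121), (173, 213), (174, 259), (175, 288), (176, 335), (177, 455), (194, 428), (195, 308), (196, 208), (229, 164), (230, 253), (231, 374), (239, 454), (240, 577)]
```

View pics/w5.png

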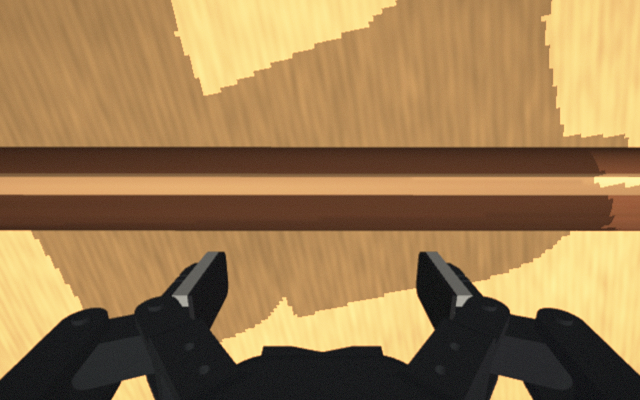

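The wrist view shows the groove near the middle of the rail, at rows about 173–195, with the rail at rows 147–230.

Run:
```python
from h import *
s=load('w5'); X=(30,320,560)
O,th=railfit(s,[(30,146.2),(320,146.6),(560,146.6)],[(x,230) for x in X],[(30,173),(320,173),(560,173)],[(30,195),(320,195),(560,195)])
print(O)
st=bot.read_state();print(st['clock'])
t=shot('top','t5');crop('t5','t5c',200,110,300,230,5)
crop('t5','t5r',330,110,410,220,6)
```

```text
axis off along n (mm) 58.012175788155325 yaw deg -10.872722562143226 resid mm [ 0.    0.1   0.05 -0.02 -0.06 -0.08]
far (30, 173) angle from up, + toward n: 32.7
far (320, 173) angle from up, + toward n: 32.9
far (560, 173) angle from up, + toward n: 33.0
near (30, 195) angle from up, + toward n: 5.8
near (320, 195) angle from up, + toward n: 6.0
near (560, 195) angle from up, + toward n: 6.1
[0.56948622 0.2578816  0.018     ]
8.875
```

View pics/t5c.png

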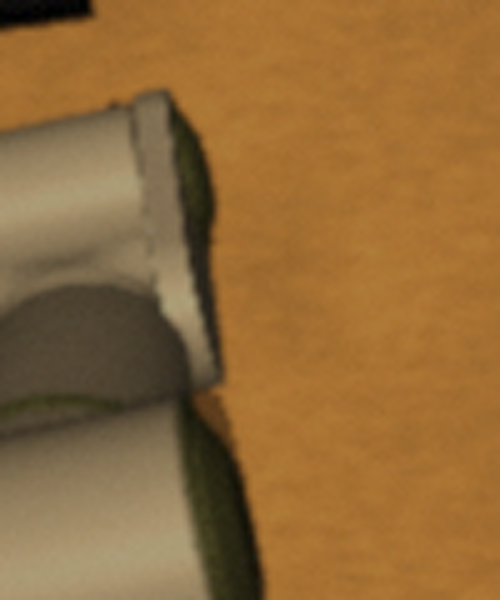

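View pics/t5r.png

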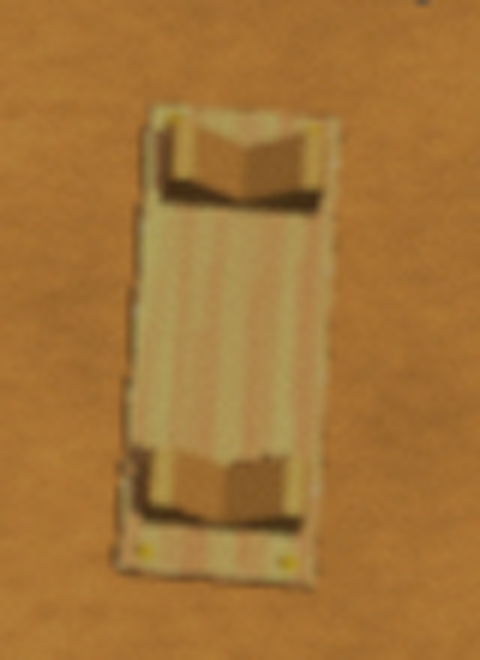

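It overshot: the groove is now at +19.4°, after a coast of about 9.5 mm. I'll check whether the rail is still creeping before correcting.

Run:
```python
from h import *
p=bot.read_state()['position']
bot.move_straight([p[0]-n[0]*.004,p[1]-n[1]*.004,p[2]],rate=.1)
bot.move_straight([p[0]-n[0]*.004,p[1]-n[1]*.004,.06],rate=.15)
bot.move_straight(np.r_[c+n*.045,.06],rate=.15)
print(bot.read_state()['clock'])
shot('wrist','w6');prof('w6',(30,320,560),60,330)
```

```text
9.9917
30 [(170, 400), (171, 461), (172, 501), (173, 581)]
320 [(60, 466), (177, 394), (178, 307), (179, 153), (199, 229), (200, 336), (201, 453), (213, 506), (214, 369), (215, 205), (237, 179), (238, 354), (239, 421), (267, 415), (268, 564)]
560 [(179, 621), (180, 526), (181, 291), (182, 130), (199, 191), (200, 269), (201, 436), (202, 508), (203, 533), (204, 637), (207, 659), (208, 582), (209, 487), (214, 434), (215, 306), (217, 272), (236, 278), (237, 418), (238, 592), (308, 616), (309, 453), (310, 187), (311, 70)]
```

View pics/w6.png

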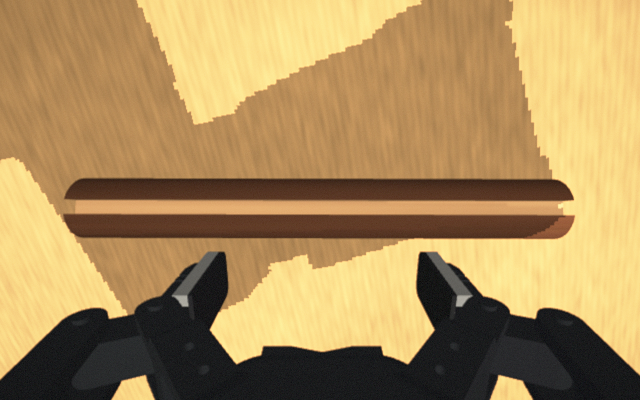

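The whole rail is in view: its ends are at columns about 65 and 574, its edges at rows about 178 and 237, and the groove at rows 200–214.

Run:
```python
from h import *
s=load('w6'); 
O,th=railfit(s,[(120,178),(320,178),(480,179)],[(120,238),(320,238),(480,237.5)],[(320,199.7)],[(320,214)])
print(O)
# ends: groove floor/pale end face, use top lip rows, z=.036 near groove
a=pt(s,76,215,.036);b=pt(s,564,215,.036);print(a,b,np.linalg.norm(a-b),((a+b)/2-O)[:2]@u)
a=pt(s,65,207,.027);b=pt(s,574,207,.027);print(a,b,np.linalg.norm(a-b),((a+b)/2-O)[:2]@u)
```

```text
axis off along n (mm) 57.91528786765228 yaw deg -10.792187114497368 resid mm [ 0.01 -0.07  0.46  0.04 -0.05 -0.42]
far (320, 199.7) angle from up, + toward n: 32.1
near (320, 214) angle from up, + toward n: 7.0
[0.56946804 0.25778643 0.018     ]
[0.43764018 0.28449183 0.036     ] [0.7001107  0.23467634 0.036     ] 0.26715605233842316 -0.0009194116787207188
[0.4255852  0.28860515 0.027     ] [0.71214415 0.2342107  0.027     ] 0.2916758277589363 -0.0012722365314835973
```

The rail is at rest with its groove at +19.5° and its axis at n-offset 57.9 mm. I'll turn the jaws across the rail, set them narrow so they cage it, and roll it back about 6 mm. The leading pad will limit the coast.

```bash
cat >> h.py <<'E'
a0=-0.0011
def P(off,z): return np.r_[c+n*off+u*a0,z]
E
python3 - <<'E'
from h import *
bot.move_pose(P(.0579,.09),down(u))
bot.command_gripper(0.041,20)
print(bot.read_state()['gripper_width'])
print('touch',bot.move_straight(P(.0579,.004),rate=.08,f_stop=8))
bot.move_straight(P(.0558,.004),rate=.03)
bot.move_straight(P(.0530,.0065),rate=.01)
bot.sleep(.3)
st=bot.read_state();print(st['clock'],st['position'],st['ft_force'])
shot('wrist','w7')
E
```

```text
0.0413102263179999
touch False
14.2667 [0.56744197 0.25317494 0.00645327] [ 0.35622022 -0.13592791 -0.79267298]
```

View pics/w7.png

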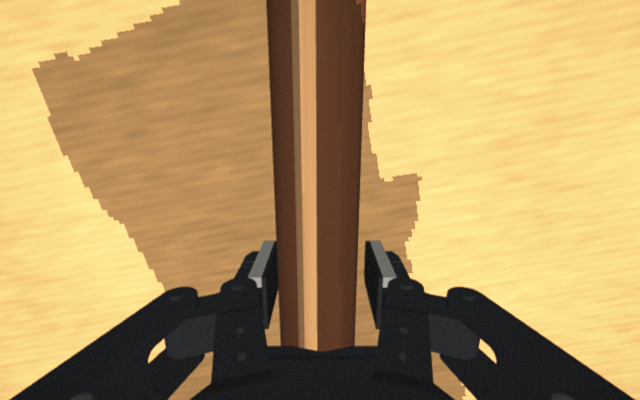

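```bash
cat >> h.py <<'E'
def hprof(fn,rows=(30,100,180),a=230,b=400,th=60):
    s=load(fn); im=s['img'].astype(int).sum(2)
    for y in rows: print(y,[(x,int(im[y,x])) for x in range(a,b) if abs(im[y,x+1]-im[y,x-1])>th])
E
python3 - <<'E'
from h import *
hprof('w7')
E
```

```text
30 [(266, 404), (267, 273), (268, 155), (290, 185), (291, 225), (292, 277), (298, 314), (299, 463), (314, 467), (315, 375), (316, 248), (364, 189), (365, 488), (366, 605)]
100 [(269, 433), (270, 291), (271, 154), (292, 183), (293, 271), (299, 309), (300, 428), (301, 495), (315, 457), (316, 307), (317, 206), (362, 206), (363, 381), (368, 438), (369, 594)]
180 [(272, 413), (273, 306), (274, 176), (294, 201), (295, 276), (301, 359), (302, 468), (315, 497), (316, 363), (317, 223), (359, 157), (360, 390), (383, 429), (384, 583), (391, 564), (392, 530), (393, 454)]
```

Run:
```python
from h import *
s=load('w7')
O,th=railfit(s,[(267,30),(270,100),(273,180)],[(364.7,30),(362.8,100),(359.8,180)],[(291,30),(292.7,100),(294.7,180)],[(315.6,30),(316.1,100),(316.6,180)])
print(O,((bot.read_state()['position']-np.r_[c,0])[:2]@n))
```

```text
axis off along n (mm) 55.81017382150894 yaw deg -10.900241103551464 resid mm [-0.03  0.01 -0.12 -0.05  0.14  0.05]
far (291, 30) angle from up, + toward n: 26.0
far (292.7, 100) angle from up, + toward n: 25.9
far (294.7, 180) angle from up, + toward n: 25.7
near (315.6, 30) angle from up, + toward n: -0.5
near (316.1, 100) angle from up, + toward n: -0.7
near (316.6, 180) angle from up, + toward n: -1.0
[0.56907301 0.25571872 0.018     ] 0.053015865995046145
```

The groove is now at +12.6° with no coasting, so I'll continue the same stroke by 4 mm.

Run:
```python
from h import *
bot.move_straight(P(.0491,.0104),rate=.01)
bot.sleep(.3)
st=bot.read_state();print(st['clock'],st['ft_force'])
shot('wrist','w8');hprof('w8')
```

```text
15.3167 [-0.15433228  0.51161822 -1.01486512]
30 [(267, 406), (268, 311), (269, 177), (302, 202), (303, 243), (304, 406), (305, 484), (326, 417), (327, 268), (328, 191), (362, 167), (363, 394), (364, 596)]
100 [(270, 432), (271, 329), (272, 189), (303, 211), (304, 267), (305, 468), (325, 474), (326, 349), (327, 223), (360, 156), (361, 309), (362, 403), (367, 442), (368, 597)]
180 [(274, 363), (275, 224), (276, 145), (304, 199), (305, 253), (306, 417), (307, 498), (325, 498), (326, 315), (327, 195), (357, 151), (358, 249), (359, 384)]
```

View pics/w8.png

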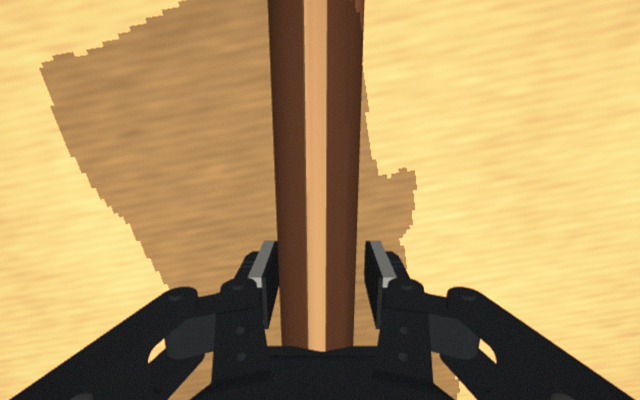

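Run:
```python
from h import *
s=load('w8')
O,th=railfit(s,[(268,30),(271.2,100),(274.3,180)],[(362.8,30),(361,100),(358.5,180)],[(303.3,30),(304.2,100),(305.3,180)],[(327,30),(326.4,100),(326,180)])
print(O)
```

```text
axis off along n (mm) 51.86547446899942 yaw deg -10.72979876060445 resid mm [-0.02  0.05 -0.1  -0.05  0.07  0.05]
far (303.3, 30) angle from up, + toward n: 12.1
far (304.2, 100) angle from up, + toward n: 12.4
far (305.3, 180) angle from up, + toward n: 12.6
near (327, 30) angle from up, + toward n: -13.2
near (326.4, 100) angle from up, + toward n: -12.7
near (326, 180) angle from up, + toward n: -12.4
[0.56833277 0.25184409 0.018     ]
```

The groove now reads 0° (lips at ±12.6°), so step 1 is met. I'll centre the jaws on the rail without touching it, lower, grip, and check.

Run:
```python
from h import *
bot.move_straight(P(.0518,.0104),rate=.02)
bot.move_straight(P(.0518,.0040),rate=.04)
bot.command_gripper(0.02,50)
st=bot.read_state();print(st['clock'],st['ft_force'],st['gripper_width'],st['position'])
shot('wrist','w9');hprof('w9')
s=load('w9')
```

```text
16.175 [-0.2342517   0.18945254 -0.92759748] 0.03446447585912758 [0.56727733 0.25200629 0.00405998]
30 [(271, 402), (272, 311), (273, 178), (308, 195), (309, 252), (310, 459), (333, 432), (334, 280), (335, 188), (367, 189), (371, 263), (372, 580)]
100 [(274, 436), (275, 261), (276, 139), (309, 219), (310, 313), (311, 473), (332, 486), (333, 325), (334, 203), (368, 155), (369, 310), (370, 421), (371, 597)]
180 [(277, 412), (278, 250), (279, 137), (310, 232), (311, 366), (312, 492), (331, 505), (332, 355), (333, 227), (365, 170), (366, 382), (381, 404), (382, 504), (383, 601), (398, 568), (399, 526)]
```

View pics/w9.png

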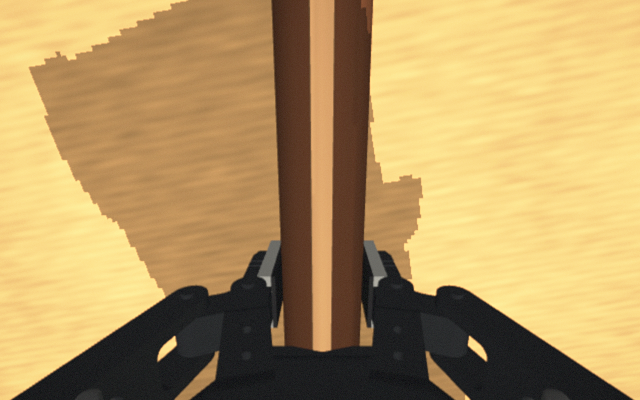

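Run:
```python
from h import *
s=load('w9')
O,th=railfit(s,[(272,30),(274.7,100),(277.7,180)],[(371.3,30),(368.9,100),(365.7,180)],[(309.3,30),(310,100),(311,180)],[(334,30),(333,100),(332,180)])
print(O)
# lift and go beside the rest
bot.sleep(.2)
p=bot.read_state()['position']
bot.move_straight([p[0],p[1],.16],rate=.12)
print(bot.read_state()['gripper_width'],bot.read_state()['clock'])
bot.move_straight([.57,-.05,.16],rate=.15)
st=bot.read_state();print(st['clock'],st['position'],st['ft_force'],st['gripper_width'])
shot('wrist','w10');shot('top','t10');shot('side','s10')
crop('t10','t10r',330,110,410,220,6)
```

```text
axis off along n (mm) 52.372333111194 yaw deg -10.824926182064981 resid mm [ 0.04  0.03 -0.01 -0.07  0.03 -0.02]
far (309.3, 30) angle from up, + toward n: 12.5
far (310, 100) angle from up, + toward n: 12.5
far (311, 180) angle from up, + toward n: 12.2
near (334, 30) angle from up, + toward n: -12.5
near (333, 100) angle from up, + toward n: -12.1
near (332, 180) angle from up, + toward n: -11.8
[0.56842788 0.25234195 0.018     ]
0.03451968181950415 17.875
20.0417 [ 0.57000612 -0.04944112  0.16001828] [ 0.75243914  0.27239998 -2.01506675] 0.034200349970913396
```

View pics/w10.png

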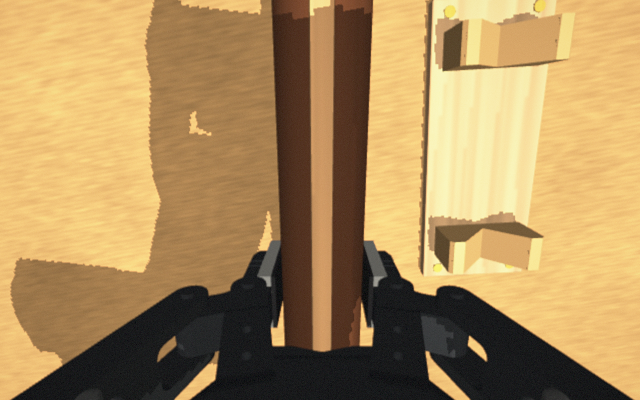

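View pics/s10.png

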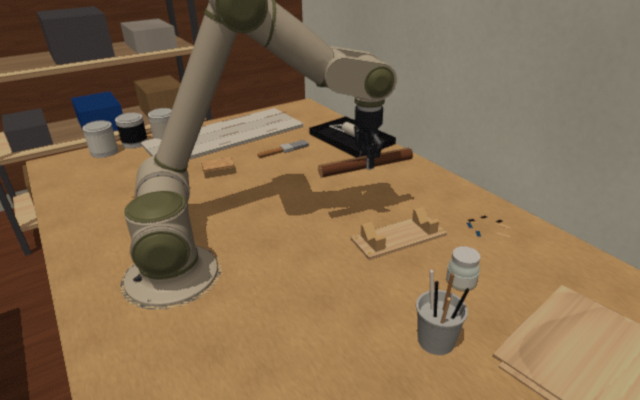

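The rail is held with the groove up (groove centred at 0°), and the rest is visible on the right of the wrist view. I'll enlarge the rest to measure it.

Run:
```python
from h import *
crop('w10','w10a',425,0,585,80,5);crop('w10','w10b',420,205,560,285,5.5 and 5)
```

```text
(no output)
```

View pics/w10a.png

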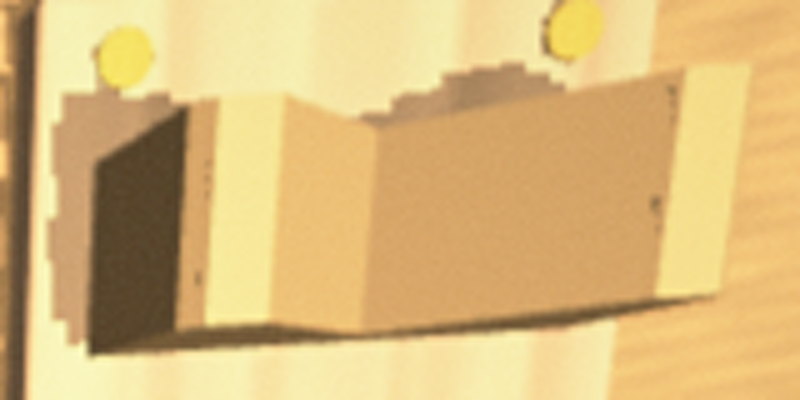

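View pics/w10b.png

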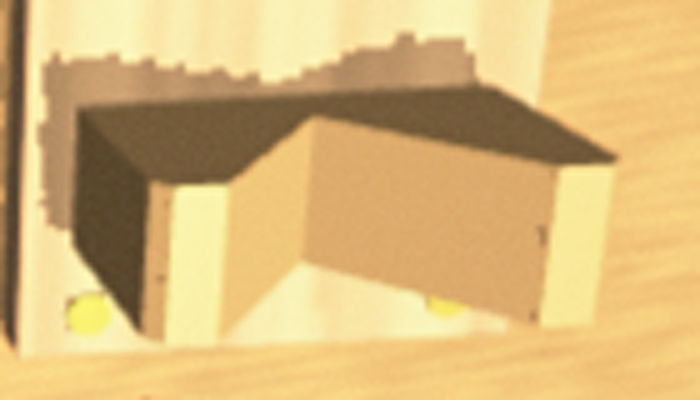

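View pics/t10r.png

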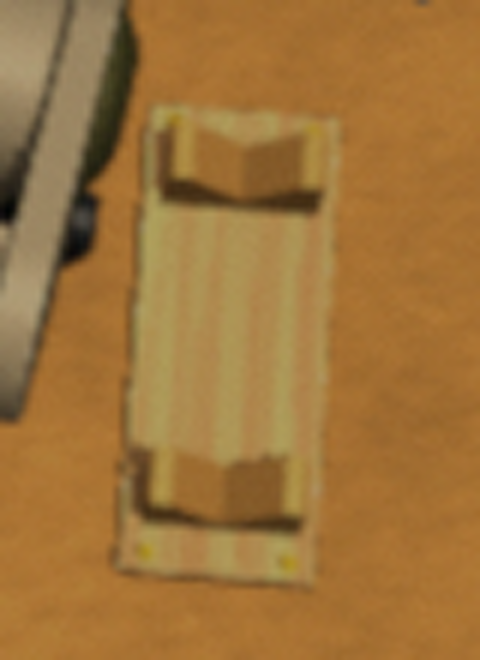

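In the crops the V-bottom lines run (500.4,25)→(497,66) on the far block and (482.4,228.4)→(480.6,257.4) on the near one. The V lips are clear on both.

Run:
```python
from h import *
s=load('w10')
V=np.array([pt(s,500.4,25,.024),pt(s,497,66,.024),pt(s,482.4,228.4,.024),pt(s,480.6,257.4,.024)])
print(V.round(4))
A=lambda a,b:pt(s,425+a/5,b/5,.052); B=lambda a,b:pt(s,420+a/5,205+b/5,.052)
L=np.array([A(285,95),A(270,322),B(228,182),B(218,340)]);R=np.array([A(685,68),A(657,297),B(555,165),B(540,325)])
print(L.round(4),R.round(4),((L+R)/2).round(4),np.linalg.norm(L-R,axis=1))
for Q in (V,(L+R)/2):
    m=Q.mean(0)[:2]; d=np.linalg.svd(Q[:,:2]-m)[2][0]; print('mid',m,'ang',np.degrees(np.arctan(d[1]/d[0])),'span',((Q[:,:2]-m)@d).round(4),'res',((Q[:,:2]-m)@[-d[1],d[0]]).round(4))
t=load('t5'); C=[(152,105),(340,120),(313,585),(120,570)]
C=np.array([pt(t,330+a/6,110+b/6,.012) for a,b in C]);print('top',C.mean(0)); e=(C[0]+C[1]-C[2]-C[3])/2;print(np.degrees(np.arctan(e[1]/e[0])),np.linalg.norm(e))
# rail in tool frame
O,th=railfit(load('w9'),[(272,30),(274.7,100),(277.7,180)],[(371.3,30),(368.9,100),(365.7,180)],[],[])
```

```text
[[ 0.6754 -0.2118  0.024 ]
 [ 0.6456 -0.208   0.024 ]
 [ 0.506  -0.1891  0.024 ]
 [ 0.4765 -0.1859  0.024 ]]
[[ 0.678  -0.1842  0.052 ]
 [ 0.6485 -0.1805  0.052 ]
 [ 0.5102 -0.1617  0.052 ]
 [ 0.4805 -0.1581  0.052 ]] [[ 0.6709 -0.2394  0.052 ]
 [ 0.6414 -0.2359  0.052 ]
 [ 0.503  -0.2163  0.052 ]
 [ 0.4729 -0.2134  0.052 ]] [[ 0.6745 -0.2118  0.052 ]
 [ 0.645  -0.2082  0.052 ]
 [ 0.5066 -0.189   0.052 ]
 [ 0.4767 -0.1857  0.052 ]] [0.05568548 0.05584573 0.05503704 0.05587048]
mid [ 0.5758741  -0.19869943] ang -7.521521067630883 span [-0.1004 -0.0704  0.0705  0.1002] res [-0.      0.0001 -0.0004  0.0003]
mid [ 0.57569222 -0.19870001] ang -7.639887743661225 span [-0.0996 -0.0699  0.0698  0.0998] res [-0.0001  0.0002 -0.0004  0.0003]
top [ 0.57378382 -0.20171362  0.012     ]
-7.555354994513516 0.2485000587085659
axis off along n (mm) 52.372333111194 yaw deg -10.824926182064981 resid mm [ 0.04  0.03 -0.01 -0.07  0.03 -0.02]
```

The two wrist estimates agree, and the top view agrees within about 3 mm. The seat is at about (0.5758, −0.1992) with yaw −7.57°, after removing the 0.5 mm camera bias seen on the rail. Next I'll turn to that yaw and lower gently with a force stop.

Run:
```python
from h import *
a=np.radians(-7.57);d=np.array([np.cos(a),np.sin(a)])
S=np.array([.5758,-.1993])
bot.move_straight(np.r_[S,.13],down(d),rate=.12)
bot.move_straight(np.r_[S,.050],rate=.08)
bot.sleep(.1)
f=bot.read_state()['ft_force']
print(bot.move_straight(np.r_[S,.0352],rate=.02,f_stop=8))
st=bot.read_state();print(st['clock'],st['position'],st['ft_force']-f,st['ft_torque'],st['gripper_width'])
shot('wrist','w11');shot('side','s11');hprof('w11');crop('s11','s11c',330,180,460,270,6)
```

```text
True
23.5583 [ 0.57571506 -0.19893386  0.03551114] [ 2.18127581 -0.35184123  6.11785957] [ 0.02787808 -0.05201731  0.07893248] 0.03448257051730303
30 [(243, 427), (271, 388), (272, 246), (273, 141), (308, 288), (309, 413), (310, 651), (327, 652), (328, 539), (329, 459), (332, 457), (333, 373), (334, 316), (370, 210), (371, 271), (372, 489), (395, 529), (396, 468), (398, 493), (399, 540)]
100 [(247, 445), (274, 345), (275, 208), (276, 128), (309, 217), (310, 356), (311, 479), (332, 426), (333, 284), (334, 192), (368, 163), (369, 342), (395, 397), (396, 468)]
180 [(230, 500), (277, 487), (278, 299), (279, 137), (310, 249), (311, 409), (312, 494), (331, 488), (332, 323), (333, 193), (365, 193), (366, 439), (367, 502)]
```

View pics/w11.png

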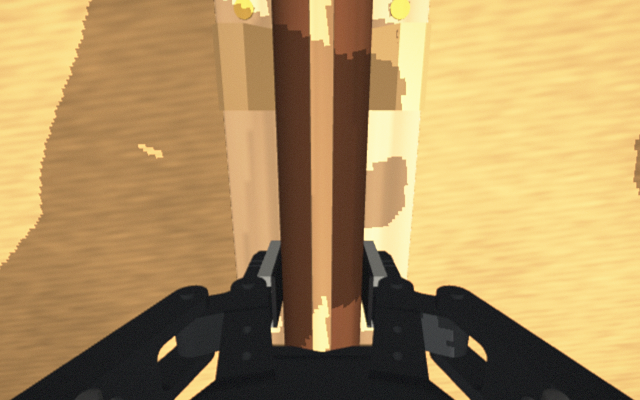

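View pics/s11c.png

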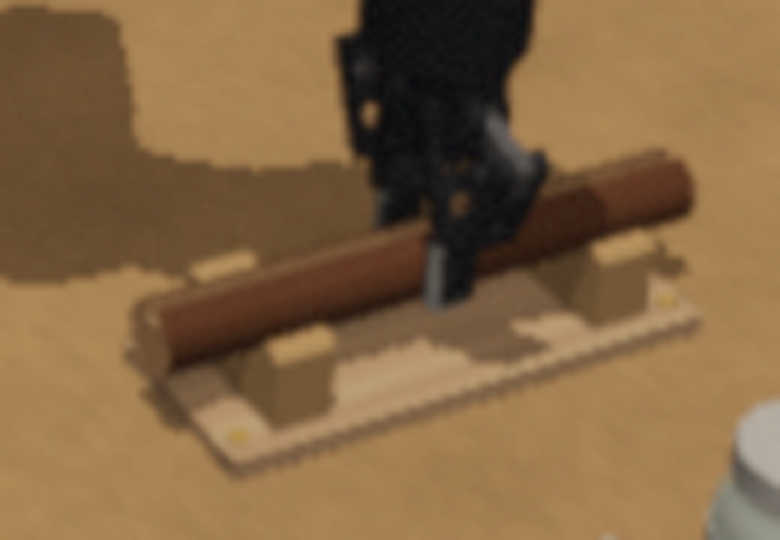

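The contact came at the expected height (TCP 35.5 mm, 6 N up). The groove columns (310–333) are unchanged, and the side crop shows the rail in both V's. I'll let go and retreat straight up.

Run:
```python
from h import *
bot.sleep(.2)
bot.command_gripper(0.060)
p=bot.read_state()['position']
bot.move_straight([p[0],p[1],.15],rate=.1)
bot.sleep(.2)
st=bot.read_state();print(st['clock'],st['position'],st['ft_force'],st['gripper_width'])
shot('wrist','w12');shot('side','s12');hprof('w12',(60,120,180));crop('s12','s12c',330,180,460,270,6)
```

```text
25.725 [ 0.57490779 -0.19868712  0.14959764] [ 0.59953759 -0.19246447 -0.14840311] 0.060168128413040534
60 [(260, 358), (261, 429), (262, 482), (295, 468), (296, 347), (297, 190), (298, 114), (315, 206), (316, 426), (327, 443), (328, 293), (329, 170), (340, 186), (347, 240), (348, 396), (363, 480), (365, 529), (366, 636), (382, 666), (383, 606)]
120 [(263, 394), (264, 457), (297, 407), (298, 238), (299, 130), (315, 183), (316, 338), (317, 450), (327, 402), (328, 264), (329, 186), (332, 179), (333, 254), (344, 216), (346, 201), (347, 396), (352, 484), (353, 605), (354, 635), (380, 631)]
180 [(266, 385), (267, 453), (278, 510), (279, 647), (294, 653), (295, 537), (296, 462), (298, 477), (299, 299), (300, 172), (315, 266), (316, 387), (317, 616), (325, 663), (326, 551), (327, 403), (328, 311), (334, 275), (335, 203), (344, 152), (345, 405), (346, 642), (377, 640)]
```

View pics/w12.png

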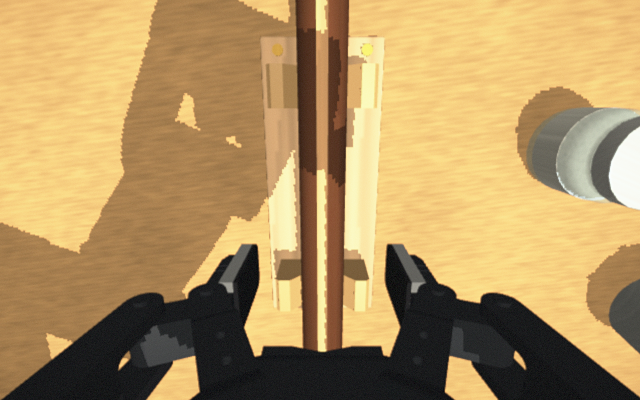

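View pics/s12.png

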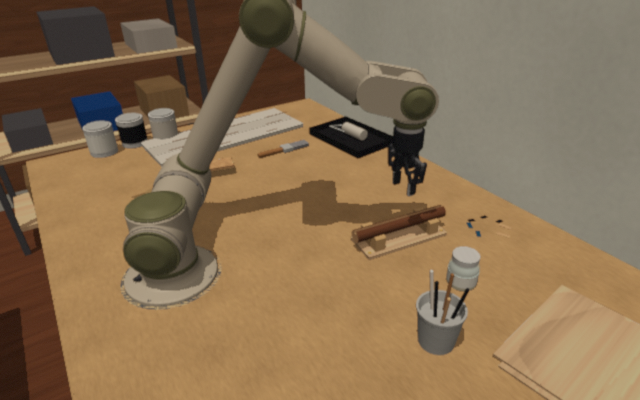

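The rail lies in both V's with the groove up. I'll do a last numeric check, treating the axis height as 49.5 mm.

Run:
```python
from h import *
s=load('w12');s['world_from_camera']=s['world_from_camera'].copy();s['world_from_camera'][2,3]-=.0315
O,th=railfit(s,[(296.2,60),(297.7,120),(299.3,180)],[(347.8,60),(346.7,120),(344.7,180)],[(315.3,60),(315.8,120),(315.7,180)],[(328,60),(327.8,120),(327.2,180)])
d=np.array([np.cos(np.radians(-7.57)),np.sin(np.radians(-7.57))]); S=np.array([.5758,-.1987])
print('sideways',(O[:2]-S)@[-d[1],d[0]])
t=shot('top','t12');crop('t12','t12c',330,100,410,220,6)
```

```text
axis off along n (mm) -394.0730118944144 yaw deg -7.583793280880513 resid mm [-0.14  0.05  0.34  0.04  0.15 -0.43]
far (315.3, 60) angle from up, + toward n: 14.1
far (315.8, 120) angle from up, + toward n: 13.7
far (315.7, 180) angle from up, + toward n: 14.7
near (328, 60) angle from up, + toward n: -12.5
near (327.8, 120) angle from up, + toward n: -12.7
near (327.2, 180) angle from up, + toward n: -12.0
sideways 0.0004106589923444631
```

View pics/s12c.png

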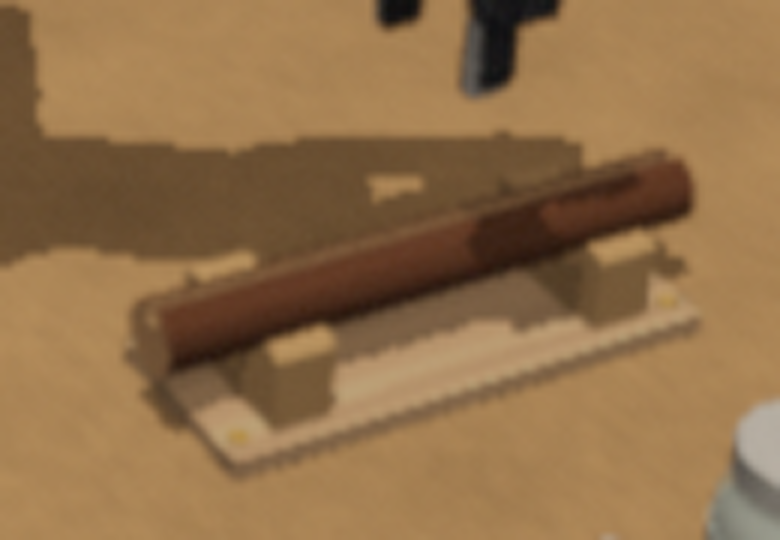

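View pics/t12c.png

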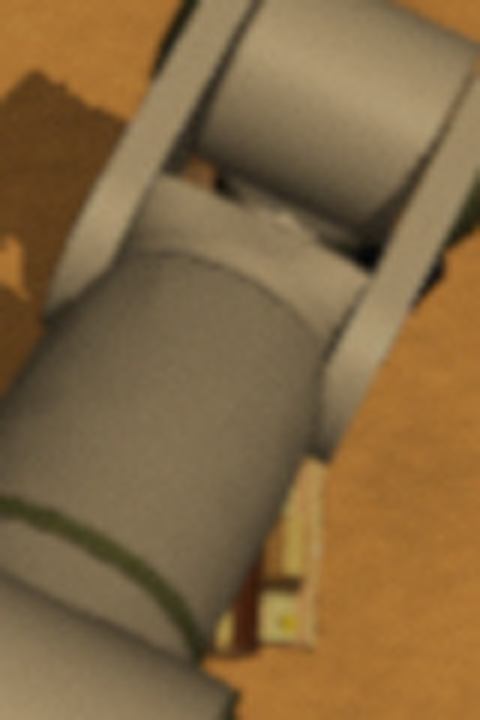

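Run:
```python
from h import *
s=load('s12'); d=np.array([np.cos(np.radians(-7.57)),np.sin(np.radians(-7.57))]); S=np.array([.5758,-.1987])
for a,b in[((153,333)),((682,185))]:
    print(((pt(s,330+a/6,180+b/6,.0495)[:2]-S)@d).round(4))
bot.job_done()
```

```text
-0.1377
0.1424
the job is handed in; nothing more can be done
```

The rail lies in both V-blocks with its groove facing up, and the job is handed in. The robot clock read about 26 s of the 69 s allowed. No verdict is reported, so the results below are my own camera measurements.

**What I did**
1. A plain side push only slid the rail, so I rolled it with strokes at 45°, forward and up together.
2. The second stroke overshot to +19.5°. I rolled it back with the jaws set narrow around the rail, which brought the groove to about 0°.
3. I gripped it across the middle, lifted it, and lowered it into the V's. It stopped on contact at the expected height with about 6 N.
4. I let go there and went straight up.

**Last checks**

| Check | Measured | Allowed |
|---|---|---|
| Groove angle from up | about 1° | 15° |
| Yaw against the seat line | about 0.01° | 3° |
| Sideways offset | 0.4 mm | 4 mm |
| Off centre along the rest | about 2 mm | 25 mm |

- **Height:** I didn't measure the rail's height after letting go. I judged it seated from the contact height and the side view.
- **Bystanders:** I never went near them, and nothing looked moved in the last side view, but I didn't measure their positions again.
- **Disagreement:** the top camera put the rest about 3 mm off from the wrist camera. I used the wrist value, and the seated fit agreed with it.

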